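# Pull a tight nest of stock tubs apart and sort them by size

### The job

Three square stock tubs are stuck one inside another on the bench. Pull the two inner tubs out of the nest and stand each one upright in the shallow tray of its size: the smallest tub in the smaller tray, the middle tub in the larger tray (the largest tub is screwed down and stays). Set them down rather than dropping them, and leave the small loose things on the bench where they are.

Things in the scene. Friction and masses are not known exactly. Their poses are not given: they have to be found in the camera images.
- small_tub_center (a point): Open square grey plastic tub, loose: 34 x 34 mm, 78 mm tall, walls 3 mm, about 40 g. Point: its centre, 39 mm above its underside; z up out of its mouth, x, y square to its sides. Starts innermost, 28 mm proud of the middle tub, clamped by its spring strips: 2 to 6 N pulls it straight up, clear after 51 mm. Pulled first, it comes out alone: the middle tub is held harder.
- middle_tub_center (a point): Open square grey plastic tub, loose: 50 x 50 mm, 54 mm tall, walls 3.5 mm, about 70 g. Point: its centre, 27 mm above its underside; z up out of its mouth, x, y square to its sides. Starts in the largest tub, 28 mm proud of it, the smallest inside. Steel spring strips inside its +x and -x walls. Clamped likewise: 5 to 12 N pulls it straight up, clear after 27 mm.
- nest (a point): Centre, at bench height, of the fixed nest base: a 96 x 96 x 6 mm steel plate with the largest tub (grey plastic, 64 x 64 mm, rim 36 mm above the bench). x, y square to its sides. As nested, all tubs are concentric and parallel; the undersides of the middle and smallest are 9.5 and 13 mm above the bench, their rims 63.5 and 91 mm.
- small_tray: Smaller of two shallow square black plastic trays, fixed to the bench: 58 x 58 mm outside, 46 x 46 mm inside, rim 12 mm high, inner floor about 6 mm above the bench. Origin: centre of its underside, on the bench; x and y square to its sides. The middle tub does not fit in it. Either tray may be on the left or on the right.
- middle_tray: Larger of the two trays, of the same make: 76 x 76 mm outside, 64 x 64 mm inside, rim 12 mm high, inner floor about 6 mm above the bench. Origin: centre of its underside, on the bench; x and y square to its sides.
- oscillator_can: Bystander, loose: flat steel oscillator can, 20.5 x 13 x 8 mm. Origin: centre of its underside.
- probe_cap: Bystander, loose: orange probe tip cap standing on its wide end, 16 mm across, 24 mm high. Origin: centre of its underside.
- hex_spacer: Bystander, loose: upright brass hex spacer, 15 mm across its corners, 25 mm high. Origin: centre of its underside.
- wire_spool: Bystander, loose: white plastic spool standing on its flange, 54 mm across, 40 mm high. Origin: centre of its underside.
There are look-alikes about, which are no part of the job. What is shaped like the part that bears middle_tub_center but green is not meant. What is shaped like the part that bears small_tub_center but purple is not meant.

How it is judged:
By the outcome, as a careful person would: the job done as asked, in the order asked, and still so for the second after the job is handed in, with the robot touching nothing.
It also fails if it takes over 51 s, if anything falls off the work surface, if the arm or the gripper's body presses on something with over 40 N, if the wrist force passes 120 N, or if a joint passes its speed limit or range.

### The arm

A 6-joint arm with a two-finger parallel gripper is mounted at the origin on the work surface. World frame = base frame: x ahead of the robot, y to its left, z up, the work surface at z = 0. Lengths are in m, angles in rad, forces in N, time in s.
With the tool pointing down it reaches from about 0.35 to 0.775 m from the base axis. Payload 5.5 kg.
Tool frame: the origin (TCP) lies midway between the tips of the shut fingers; the grasp point (between the pads) lies 19 mm behind it; z points along the fingers, x is the direction in which the jaws open and shut, and the axes are right-handed (so a half turn about z gives the same grasp; the last joint's range is limited). The gripper opens to 85 mm and grips with 20 to 120 N. Pads are 22 mm wide; open, the fingers measure 114 mm over their backs; the gripper's body (76 mm by 85 mm) begins 54 mm behind the grasp point. The pads swing forward as they close: fully open they stand 13 mm farther back than shut.
Start: joints at [1.137, 0.313, 0.046, 1.304, 0, 1.431], TCP at [0.167, 0.55, 0.231] pointing down, gripper open.
Joint ranges: [-2.76, 2.76], [-0.86, 1.69], [-1.03, 1.26], [-2.2, 2.34], [-1.47, 1.5], [-3.14, 3.14]. Speed limits (rad/s): [2.57, 2.57, 3.14, 3.14, 3.14, 3.14].

### API

Orientations are given as a unit quaternion [w, x, y, z].
In Python, from workcell import env gives the robot as it stands. The module is installed in compiled form; this text tells all that it offers.
- The arm moves only by the tool apply_moves, never from a script. Its argument "moves" is a list of rows, each a list of 3 entries, a list of its own where there are three numbers: the shift along the tool's x, y, z in cm, then the turn about the tool's z in degrees, then the opening, from 0 (shut) to 1 (fully open). In form: [[[x, y, z], yaw, gripper], ...]. A call has exactly 10 rows; each row is the pose to reach, as a shift and turn from the pose commanded when the call began, along the tool's axes at that moment; what a row does not reach only later rows make up. A row lasts 1/8 s, in which the tool goes at most 62.5 mm and 10.7 degrees, less where a joint would pass 70% of its speed; a pose out of reach is approached as far as the arm can. A call with a gripper value outside its range is refused whole. The fingers move at their own pace and stop on an object; "squeeze" is the grip in N (left out, the last holds). Time passes only in rows, so rows that repeat a pose let the fingers close, or fill a call up. It gives the time, the measured TCP pose, the force and the opening at its end, in the units of the state.
- env.get_state(): the state, without advancing time (a new reading comes with each control period).
- env.read_camera(name): name is "scene" or "top" or "wrist"; returns a dict with "pixels" (400x640x3 uint8, red, green, blue), "fov_y" (degrees; the focal length in pixels is half the picture's height over the tangent of half this angle, whatever the lens; pixels are square), "cx", "cy" (the principal point, pixels), "dist" ([k1, k2, p1, p2, k3] as OpenCV has them; the pictures are not rectified), "world_from_camera" (4x4, takes a point from camera to world coordinates); the wrist camera has in their place "hand_eye" (4x4, takes a point from camera to tool coordinates, whose origin is the TCP and whose axes are the tool frame's). Camera axes: x right, y down, z forward; pixel columns grow to the right and rows downward; lengths in m; the calibration is good to about 2 mm. A picture is of the moment at which its call begins: read the wrist's pose just before it. There is no depth.
- env.hand_in(): hands the job in, once; it reports no verdict.
The state is a dict: "clock": time; "joint_pos": joint angles; "qvel": joint speeds; "tau": joint torques, N m; "tcp_pos": TCP position; "orientation": TCP orientation; "wrist_force": force on the tool from outside, world axes, zero at the start; "ft_torque": the same for the moment, N m; "finger_gap": finger opening in m.
Only numpy, scipy, OpenCV 4.12 (cv2) and the standard library are available. Lean on these libraries where they do the work, as an engineer would, in place of code of your own. Each camera call takes 0.05 s, during which the arm holds its last target.

## Working session

There is one attempt and no reset: what is moved stays moved. The work goes in short steps, Python scripts to look and compute and a tool call to move; the robot and the scene stay as the last step left them, time stands still between calls to the robot, and variables do not carry over. Pictures are saved under pics/ and viewed, and the job is handed in when it is done.

Besides the shell and the picture viewer there is one more tool, called after ">>>" in YAML: its name, and indented under it one key for each argument. apply_moves: Moves the arm, as the interface text tells. Its arguments: {"type":"object","properties":{"moves":{"type":"array","items":{"type":"array"}},"squeeze":{"type":"number"}},"required":["moves"]}

```bash
mkdir -p pics
cat > h.py <<'E'
import numpy as np, cv2
from workcell import env
def K(c):
    f=200/np.tan(np.radians(c['fov_y'])/2); return np.array([[f,0,c['cx']],[0,f,c['cy']],[0,0,1.]])
def R(q):
    from scipy.spatial.transform import Rotation as Ro
    return Ro.from_quat([q[1],q[2],q[3],q[0]]).as_matrix()
def get(name):
    s=env.get_state(); c=env.read_camera(name)
    if name=='wrist':
        T=np.eye(4);T[:3,:3]=R(s['orientation']);T[:3,3]=s['tcp_pos'];c['T']=T@c['hand_eye']
    else: c['T']=np.array(c['world_from_camera'])
    return c
def save(c,fn): cv2.imwrite('pics/'+fn,c['pixels'][:,:,::-1]); np.save('pics/'+fn+'.npy',{k:v for k,v in c.items()},allow_pickle=True)
def load(fn): return np.load('pics/'+fn+'.npy',allow_pickle=True).item()
def ray(c,uv,z):
    p=cv2.undistortPoints(np.array(uv,float).reshape(-1,1,2),K(c),np.array(c['dist'],float)).reshape(-1,2)
    d=np.c_[p,np.ones(len(p))]@c['T'][:3,:3].T; o=c['T'][:3,3]
    return o+d*((z-o[2])/d[:,2])[:,None]
def proj(c,P):
    Ti=np.linalg.inv(c['T']); r,_=cv2.Rodrigues(Ti[:3,:3])
    return cv2.projectPoints(np.array(P,float).reshape(-1,1,3),r,Ti[:3,3],K(c),np.array(c['dist'],float))[0].reshape(-1,2)
E
python3 - <<'E'
from h import *
for n in('scene','top','wrist'):
    c=get(n); save(c,n+'0.png'); print(n,c['fov_y'],c['cx'],c['cy'],c['dist'],c['T'].round(3).tolist())
print(env.get_state())
E
```

```text
scene 54.16518890396733 320.28352816016616 195.52526901019067 [-0.01222185  0.          0.          0.          0.        ] [[-0.17, 0.576, -0.8, 1.218], [0.985, 0.092, -0.143, 0.078], [-0.009, -0.812, -0.583, 0.531], [0.0, 0.0, 0.0, 1.0]]
top 56.81523692886339 320.88624244971066 201.7707044906672 [-0.01819354  0.          0.          0.          0.        ] [[-0.015, -0.981, 0.195, 0.433], [-1.0, 0.018, 0.013, -0.039], [-0.016, -0.195, -0.981, 0.801], [0.0, 0.0, 0.0, 1.0]]
wrist 66.20242997735086 319.7397766152703 199.322880721624 [-0.05597885  0.          0.          0.          0.        ] [[0.289, 0.924, 0.251, 0.102], [0.957, -0.278, -0.078, 0.57], [-0.002, 0.263, -0.965, 0.374], [0.0, 0.0, 0.0, 1.0]]
{'clock': 0.15, 'joint_pos': array([ 1.13738115e+00,  3.13831718e-01,  4.52311658e-02,  1.30359691e+00,
       -1.71924508e-05,  1.43119441e+00]), 'qvel': array([ 0.00174056, -0.00161669,  0.00418331, -0.00057258, -0.00139794,
       -0.00270482]), 'tau': array([ 2.82353445e-03, -4.81065059e+01,  2.98816395e+01,  1.38965031e-02,
       -3.51527387e-05, -7.01958214e-06]), 'tcp_pos': array([0.16637389, 0.55000072, 0.23060795]), 'orientation': array([ 3.42734967e-04,  8.02995494e-01,  5.95984686e-01, -6.11064469e-04]), 'wrist_force': array([ 0.17664774, -0.14895157,  0.58808359]), 'ft_torque': array([ 0.03183982, -0.00672993, -0.02972184]), 'finger_gap': 0.0856745394994302}
```

View pics/top0.png

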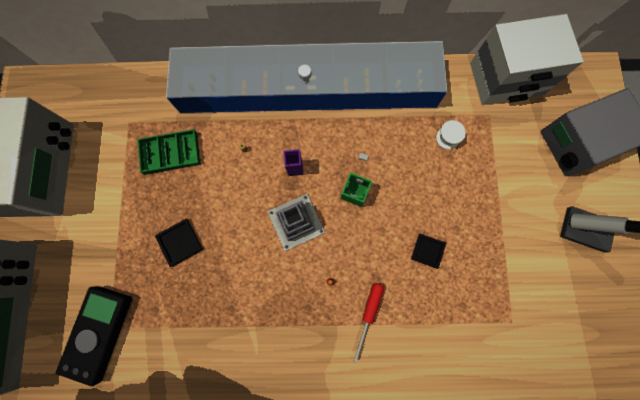

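View pics/scene0.png

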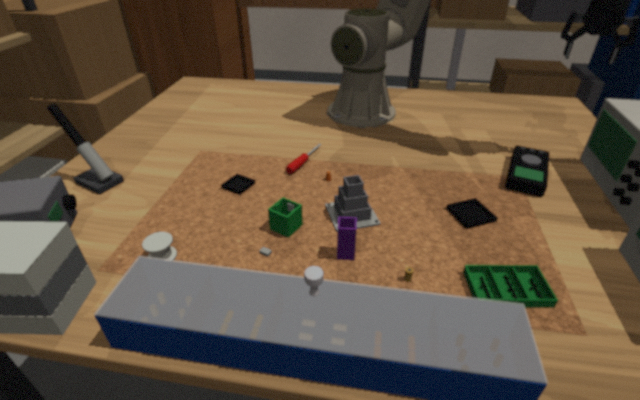

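View pics/wrist0.png

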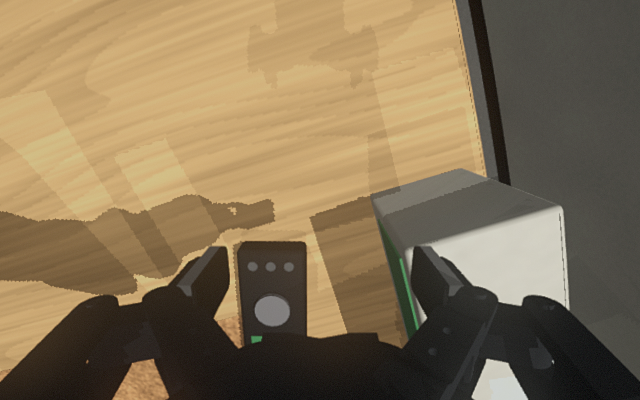

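The top picture shows the nest at about (297,222), the larger tray on the left at (180,243), the smaller on the right at (429,250), the purple and green look-alikes at (293,162) and (357,189), and the probe cap at (331,282). I'll zoom in for the measurements.

Run:
```python
from h import *
c=load('top0.png'); im=c['pixels'][:,:,::-1]
def z(x,y,w,h,s): return cv2.resize(im[y:y+h,x:x+w],None,fx=s,fy=s,interpolation=cv2.INTER_CUBIC)
a=z(262,187,66,66,6);b=z(150,213,66,66,6)
d=z(398,217,66,66,6)
o=np.vstack([np.hstack([a,b]),]) 
cv2.imwrite('pics/z1.png',o); cv2.imwrite('pics/z2.png',d)
uv=[(297,222),(180,243),(429,250),(331,282),(293,162),(357,189),(372,303)]
print(ray(c,uv,0).round(3))
```

```text
[[ 0.548  0.024  0.   ]
 [ 0.506  0.28   0.   ]
 [ 0.482 -0.259  0.   ]
 [ 0.418 -0.047  0.   ]
 [ 0.685  0.033  0.   ]
 [ 0.619 -0.109  0.   ]
 [ 0.374 -0.132  0.   ]]
```

View pics/z1.png

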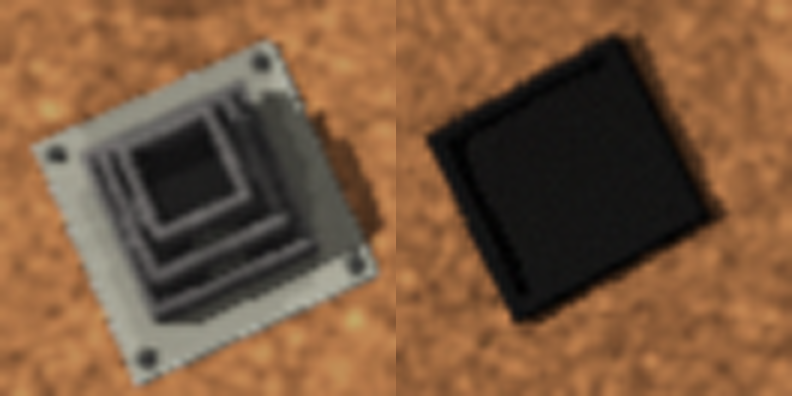

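View pics/z2.png

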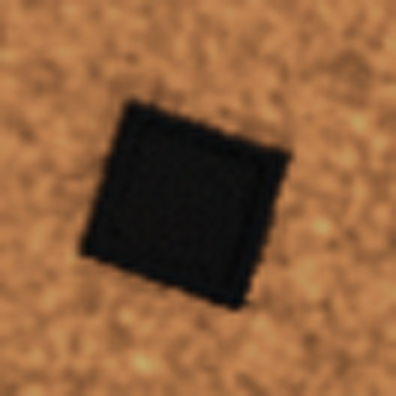

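```bash
cat > fit.py <<'E'
from h import *
from scipy.optimize import least_squares
def fit(c,uv,z,L,name):
    P=ray(c,uv,z)[:,:2]; ctr=P.mean(0)
    d=P[1]-P[0]
    def res(p):
        a=p[2]; Rm=np.array([[np.cos(a),-np.sin(a)],[np.sin(a),np.cos(a)]])
        Q=np.array([[1,1],[1,-1],[-1,-1],[-1,1]])*L/2   # TL,TR,BR,BL in top view
        return ((Q@Rm.T+p[:2])-P).ravel()
    r=least_squares(res,[*ctr,0.0])
    s=np.linalg.norm(P-np.roll(P,1,0),axis=1)
    print(name,'c',r.x[:2].round(4),'yaw',np.degrees(r.x[2]).round(1),'sides mm',(s*1e3).round(1),'rms mm',(np.sqrt((r.fun**2).mean())*1e3).round(2))
    return r.x
E
python3 - <<'E'
from fit import *
c=load('top0.png')
f=lambda o,l:[(o[0]+(x+.5)/6-.5,o[1]+(y+.5)/6-.5) for x,y in l]
fit(c,f((262,187),[(33,148),(270,40),(378,272),(137,383)]),.006,.096,'plate')
fit(c,f((262,187),[(128,150),(212,105),(252,195),(158,238)]),.091,.034,'small')
fit(c,f((150,213),[(30,137),(228,35),(322,212),(125,322)]),.012,.076,'mtray')
fit(c,f((398,217),[(128,100),(292,153),(242,308),(80,252)]),.012,.058,'stray')
E
```

```text
plate c [0.5479 0.0268] yaw 24.0 sides mm [93.9 95.  94.3 94.8] rms mm 0.78
small c [0.548  0.0253] yaw 23.5 sides mm [30.6 31.  32.6 33.3] rms mm 1.4
mtray c [0.5071 0.2777] yaw 29.1 sides mm [76.7 78.8 74.4 78.3] rms mm 1.25
stray c [ 0.4804 -0.2547] yaw -20.6 sides mm [56.9 60.1 57.9 59. ] rms mm 0.77
```

```bash
cat > plan.py <<'E'
from h import *
def wrap(a,m): return (a+m/2)%m-m/2
def plan(x,y,z,yaw,m=180,verbose=True):
    """yaw: desired world angle (deg) of jaw axis, modulo m"""
    s=env.get_state(); Rm=R(s['orientation']); p=s['tcp_pos']
    a=np.degrees(np.arctan2(Rm[1,0],Rm[0,0]))
    d=Rm.T@(np.array([x,y,z])-p)*100
    dw=wrap(yaw-a,m)
    print('t',round(s['clock'],2),'tcp',p.round(4),'jaw',a.round(1),'tilt',np.degrees(np.arccos(-Rm[2,2])).round(2),'q6',s['joint_pos'][5].round(2),'gap',round(s['finger_gap'],4),'F',s['wrist_force'].round(1))
    print('-> shift cm',d.round(2),'yaw',-dw.round(1), 'alts', (-wrap(dw+m/1,360)).round(1))
E
python3 - <<'E'
from plan import *
plan(.548,.026,.24,23.8,90)
E
```

```text
t 0.15 tcp [0.1664 0.55   0.2306] jaw 73.2 tilt 0.08 q6 1.43 gap 0.0857 F [ 0.2 -0.1  0.6]
-> shift cm [-39.1   51.7   -0.89] yaw -40.6 alts -130.6
```

>>> apply_moves:
  moves:
    - [[-1.6, 2.1, 0], -2, 1]
    - [[-5, 6.6, 0], -6, 1]
    - [[-9, 12, 0], -10, 1]
    - [[-13, 17.2, 0], -14, 1]
    - [[-17, 22.5, 0], -18, 1]
    - [[-21, 27.8, 0], -22, 1]
    - [[-25, 33, -0.4], -27, 1]
    - [[-29, 38.3, -0.5], -31, 1]
    - [[-33, 43.6, -0.7], -35, 1]
    - [[-36.5, 48.3, -0.9], -38, 1]
  squeeze: 50

```text
clock: 1.4
tcp_pos: [0.5105, 0.0776, 0.2395]
orientation: [-0.0, 0.565, 0.825, 0.0]
wrist_force: [1.1, 0.7, 0.8]
finger_gap: 0.0851
```

Run:
```python
from plan import *
plan(.548,.026,.24,113.8)
```

```text
t 1.4 tcp [0.5105 0.0776 0.2395] jaw 111.3 tilt 0.02 q6 -0.38 gap 0.0851 F [1.1 0.7 0.8]
-> shift cm [-6.17  1.63 -0.05] yaw -2.5 alts 177.5
```

>>> apply_moves:
  moves:
    - [[-2, 0.6, 0], -1.3, 1]
    - [[-3.3, 0.9, 0], -2.2, 1]
    - [[-4.1, 1.1, 0], -2.6, 1]
    - [[-4.1, 1.1, 0], -2.6, 1]
    - [[-4.1, 1.1, 0], -2.6, 1]
    - [[-4.1, 1.1, 0], -2.6, 1]
    - [[-4.1, 1.1, 0], -2.6, 1]
    - [[-4.1, 1.1, 0], -2.6, 1]
    - [[-4.1, 1.1, 0], -2.6, 1]
    - [[-4.1, 1.1, 0], -2.6, 1]

```text
clock: 2.65
tcp_pos: [0.5347, 0.0452, 0.2395]
orientation: [-0.0, 0.546, 0.838, 0.0]
wrist_force: [-0.7, -1.0, 0.2]
finger_gap: 0.0852
```

Run:
```python
from plan import *
plan(.548,.026,.24,113.8)
c=get('wrist');save(c,'w1.png')
```

```text
t 2.65 tcp [0.5347 0.0452 0.2395] jaw 113.8 tilt 0.01 q6 -0.48 gap 0.0852 F [-0.7 -1.   0.2]
-> shift cm [-2.29  0.44 -0.05] yaw -0.0 alts 180.0
```

View pics/w1.png

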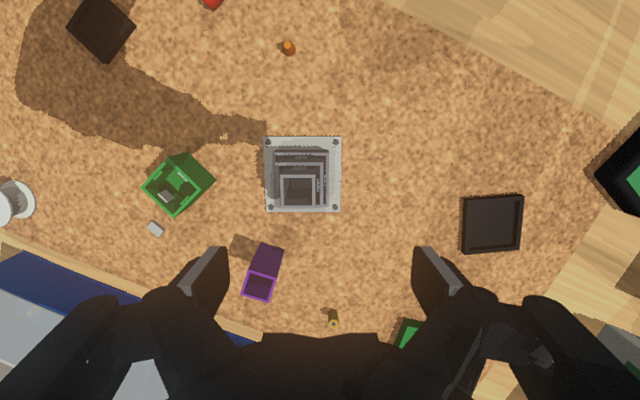

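The wrist camera sees the nest at (303,174), the larger tray at (491,223) and the smaller tray at (101,28). It's sharper than the top view, so I'll refit the poses from this one.

Run:
```python
from h import *
c=load('w1.png'); im=c['pixels'][:,:,::-1]
def z(x,y,w,h,s): return cv2.resize(im[y:y+h,x:x+w],None,fx=s,fy=s,interpolation=cv2.INTER_CUBIC)
cv2.imwrite('pics/z3.png',z(257,129,92,92,6))
cv2.imwrite('pics/z4.png',np.hstack([z(452,185,78,78,5),z(60,0,78,78,5)]))
```

```text
(no output)
```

View pics/z3.png

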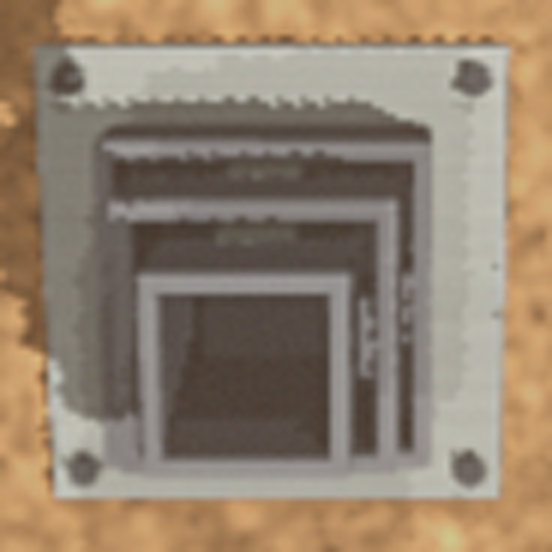

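View pics/z4.png

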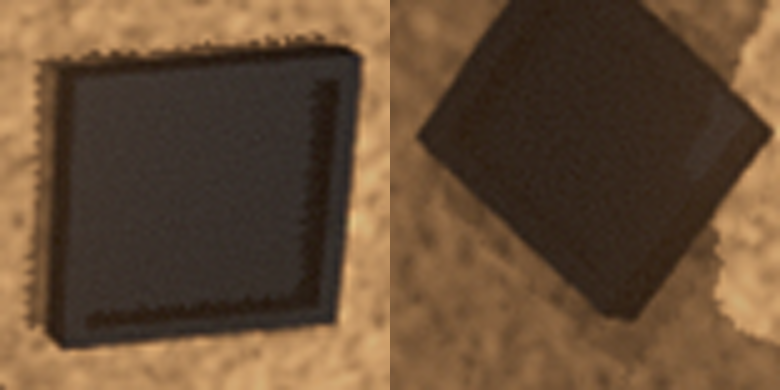

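```bash
sed -i 's/\[\*ctr,0.0\]/[*ctr,np.arctan2(*(P[0]-ctr)[::-1])-np.pi\/4]/' fit.py
python3 - <<'E'
from fit import *
c=load('w1.png')
f=lambda o,l,s:[(o[0]+(x+.5)/s-.5,o[1]+(y+.5)/s-.5) for x,y in l]
fit(c,f((257,129),[(33,45),(510,45),(500,497),(55,497)],6),.006,.096,'plate')
fit(c,f((257,129),[(104,133),(430,136),(430,468),(108,468)],6),.036,.064,'large')
fit(c,f((257,129),[(138,273),(350,273),(350,470),(140,470)],6),.091,.034,'small')
fit(c,f((452,185),[(48,64),(361,50),(335,322),(63,348)],5),.012,.076,'mtray')
E
```

```text
plate c [0.5473 0.0277] yaw -156.3 sides mm [95.5 96.2 95.4 95.6] rms mm 0.22
large c [0.5468 0.0279] yaw -156.6 sides mm [65.6 61.2 65.  63.4] rms mm 0.86
small c [0.5471 0.0274] yaw -156.6 sides mm [33.1 34.1 33.1 34.8] rms mm 0.4
mtray c [0.5062 0.2798] yaw -150.5 sides mm [79.9 82.4 76.  75.1] rms mm 2.25
```

Run:
```python
from plan import *
plan(.5471,.0275,.067,113.5)
```

```text
t 2.7 tcp [0.5347 0.0452 0.2396] jaw 113.8 tilt 0.0 q6 -0.48 gap 0.0855 F [ 0.4  0.3 -0.1]
-> shift cm [-2.12  0.42 17.26] yaw 0.3 alts -179.7
```

>>> apply_moves:
  moves:
    - [[-1.1, 0.2, 2], 0.3, 1]
    - [[-2.1, 0.4, 5], 0.3, 1]
    - [[-2.1, 0.4, 9], 0.3, 1]
    - [[-2.1, 0.4, 12], 0.3, 1]
    - [[-2.1, 0.4, 14.5], 0.3, 0.8]
    - [[-2.1, 0.4, 16.3], 0.3, 0.8]
    - [[-2.1, 0.4, 17.2], 0.3, 0.8]
    - [[-2.1, 0.4, 17.2], 0.3, 0.8]
    - [[-2.1, 0.4, 17.2], 0.3, 0.8]
    - [[-2.1, 0.4, 17.2], 0.3, 0.8]

```text
clock: 3.95
tcp_pos: [0.5475, 0.0276, 0.0685]
orientation: [0.001, 0.549, 0.836, 0.0]
wrist_force: [0.7, -1.1, -0.3]
finger_gap: 0.0683
```

Run:
```python
from plan import *
plan(.5471,.0275,.067,113.5)
c=get('wrist');save(c,'w2.png')
```

```text
t 3.95 tcp [0.5475 0.0276 0.0685] jaw 113.5 tilt 0.1 q6 -0.51 gap 0.0683 F [ 0.7 -1.1 -0.3]
-> shift cm [ 0.01 -0.04  0.15] yaw -0.0 alts 180.0
```

View pics/w2.png

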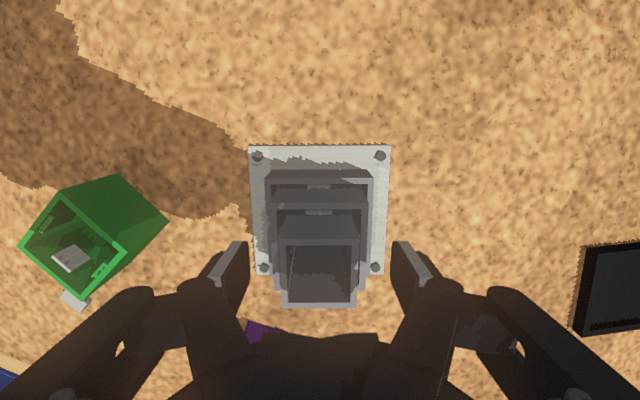

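The small tub (281–355 px) is centred between the fingers (249–391 px). Closing now.

>>> apply_moves:
  moves:
    - [[0, 0, 0.15], 0, 0.6]
    - [[0, 0, 0.15], 0, 0.45]
    - [[0, 0, 0.15], 0, 0.3]
    - [[0, 0, 0.15], 0, 0.3]
    - [[0, 0, 0.15], 0, 0.3]
    - [[0, 0, 0.15], 0, 0.3]
    - [[0, 0, 0.15], 0, 0.3]
    - [[0, 0, 0.15], 0, 0.3]
    - [[0, 0, 0.15], 0, 0.3]
    - [[0, 0, 0.15], 0, 0.3]
  squeeze: 50

```text
clock: 5.25
tcp_pos: [0.5471, 0.0275, 0.0663]
orientation: [0.0, 0.549, 0.836, 0.0]
wrist_force: [0.5, -2.2, 4.9]
finger_gap: 0.0334
```

Run:
```python
from plan import *
plan(.5471,.0275,.067,113.5)
c=get('wrist');save(c,'w3.png')
```

```text
t 5.25 tcp [0.5471 0.0275 0.0663] jaw 113.5 tilt 0.04 q6 -0.51 gap 0.0334 F [ 0.5 -2.2  4.9]
-> shift cm [ 0.   -0.   -0.07] yaw -0.0 alts 180.0
```

View pics/w3.png

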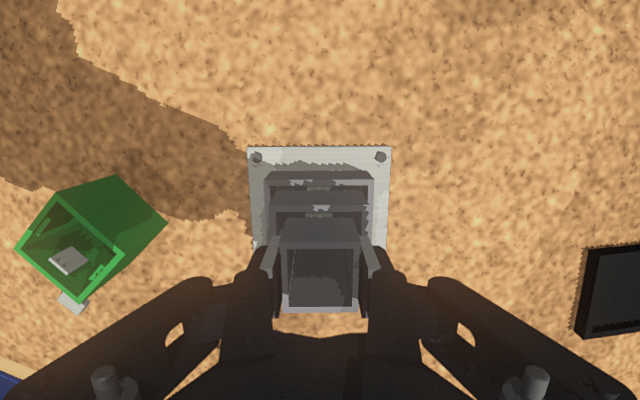

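The fingers hold the small tub at a 33.4 mm gap. I'll pull straight up, gently at first.

>>> apply_moves:
  moves:
    - [[0, 0, -0.4], 0, 0.3]
    - [[0, 0, -1], 0, 0.3]
    - [[0, 0, -1.8], 0, 0.3]
    - [[0, 0, -2.7], 0, 0.3]
    - [[0, 0, -3.7], 0, 0.3]
    - [[0, 0, -4.8], 0, 0.3]
    - [[0, 0, -6], 0, 0.3]
    - [[0, 0, -7.5], 0, 0.3]
    - [[0, 0, -9], 0, 0.3]
    - [[0, 0, -10], 0, 0.3]

```text
clock: 6.55
tcp_pos: [0.5474, 0.0276, 0.1676]
orientation: [0.001, 0.549, 0.836, 0.0]
wrist_force: [0.2, 0.1, -0.2]
finger_gap: 0.0335
```

Run:
```python
from plan import *
plan(.480,-.255,.19,-20.6+90)
c=get('wrist');save(c,'w4.png')
```

```text
t 6.55 tcp [0.5474 0.0276 0.1676] jaw 113.5 tilt 0.09 q6 -0.51 gap 0.0335 F [ 0.2  0.1 -0.2]
-> shift cm [-23.24 -17.43  -2.25] yaw 44.1 alts -135.9
```

View pics/w4.png

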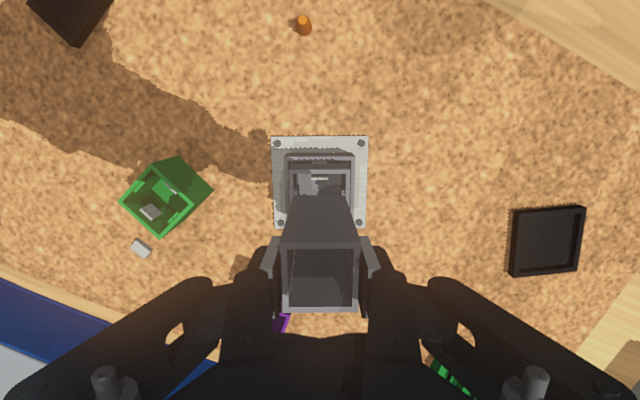

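The small tub is out, and the middle tub stayed in the nest. Moving to the small tray.

>>> apply_moves:
  moves:
    - [[-1.5, -1.2, -0.5], 3, 0.3]
    - [[-5, -3.7, -1], 9, 0.3]
    - [[-9, -6.7, -1.5], 17, 0.3]
    - [[-13, -9.7, -2], 25, 0.3]
    - [[-17, -12.7, -2], 33, 0.3]
    - [[-20.5, -15.3, -2], 40, 0.3]
    - [[-22.5, -16.8, -2], 43, 0.3]
    - [[-23.2, -17.4, -2], 44.1, 0.3]
    - [[-23.2, -17.4, -2], 44.1, 0.3]
    - [[-23.2, -17.4, -2], 44.1, 0.3]

```text
clock: 7.85
tcp_pos: [0.4796, -0.2536, 0.186]
orientation: [-0.0, 0.822, 0.57, 0.0]
wrist_force: [0.5, 0.1, 0.4]
finger_gap: 0.0332
```

Run:
```python
from plan import *
plan(.480,-.255,.19,-20.6+90)
c=get('wrist');save(c,'w5.png')
```

```text
t 7.85 tcp [ 0.4796 -0.2536  0.186 ] jaw 69.4 tilt 0.04 q6 -0.28 gap 0.0332 F [0.5 0.1 0.4]
-> shift cm [-0.12  0.09 -0.4 ] yaw 0.0 alts -180.0
```

View pics/w5.png

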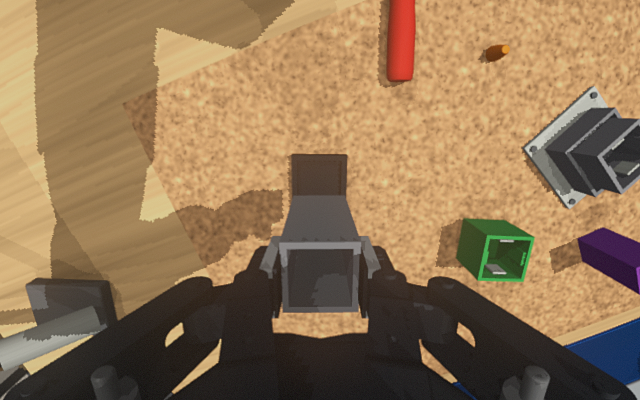

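The tray's far edge runs from (291,154) to (347,154), squared to the jaws, with the tub in front of the rest. Checking the offset from those corners.

Run:
```python
from h import *
c=load('w5.png'); im=c['pixels'][:,:,::-1]
cv2.imwrite('pics/z5.png',cv2.resize(im[145:215,275:365],None,fx=8,fy=8,interpolation=cv2.INTER_CUBIC))
```

```text
(no output)
```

View pics/z5.png

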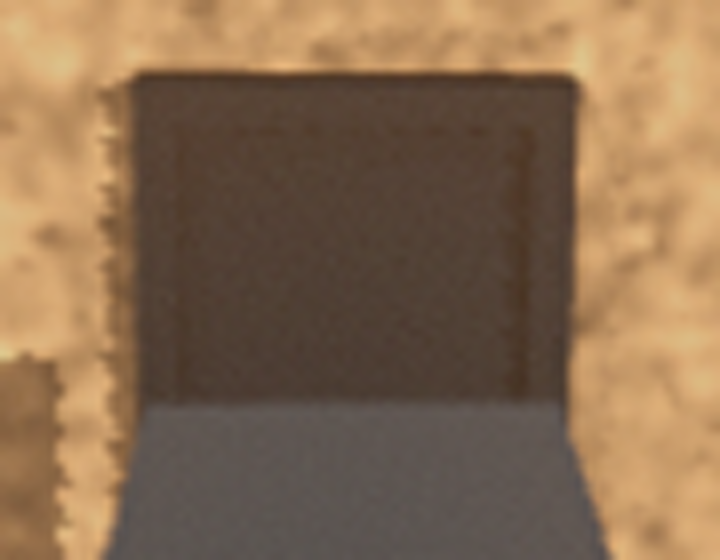

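Run:
```python
from plan import *
c=load('w5.png')
f=lambda l:[(275+(x+.5)/8-.5,145+(y+.5)/8-.5) for x,y in l]
P=ray(c,f([(135,79),(578,79),(570,400),(138,400)]),.012)[:,:2]
d=P[1]-P[0];L=np.linalg.norm(d);d/=L
n=np.array([d[1],-d[0]])
print(P.round(4),L, np.degrees(np.arctan2(d[1],d[0])))
print('cam',c['T'][:3,3])
m=(P[0]+P[1])/2; print(m+n*.029,m-n*.029)
# lateral using all four
lat=((P[0]+P[1])/2@d+(P[2]+P[3])/2@d)/2; print('lat of tray vs tcp',(lat-np.array([.4796,-.2536])@d)*1e3)
```

```text
[[ 0.4426 -0.2705]
 [ 0.4626 -0.217 ]
 [ 0.5027 -0.2321]
 [ 0.4824 -0.2861]] 0.05719606639513842 69.45826592979078
cam [ 0.41685081 -0.22969952  0.32941182]
[ 0.47975081 -0.25394453] [ 0.42543864 -0.23359293]
lat of tray vs tcp -0.4469353594225983
```

>>> apply_moves:
  moves:
    - [[0, 0, 1.5], 0, 0.3]
    - [[0, 0, 4], 0, 0.3]
    - [[0, 0, 6.5], 0, 0.3]
    - [[0, 0, 8.8], 0, 0.3]
    - [[0, 0, 10.3], 0, 0.3]
    - [[0, 0, 11.2], 0, 0.3]
    - [[0, 0, 11.7], 0, 0.3]
    - [[0, 0, 12], 0, 0.3]
    - [[0, 0, 12.2], 0, 0.3]
    - [[0, 0, 12.3], 0, 0.3]

```text
clock: 9.15
tcp_pos: [0.4798, -0.2547, 0.0633]
orientation: [0.0, 0.822, 0.569, 0.0]
wrist_force: [0.5, 0.4, -1.3]
finger_gap: 0.0335
```

Run:
```python
from plan import *
plan(.480,-.254,.0593,69.4)
c=get('wrist');save(c,'w6.png');c=get('scene');save(c,'s6.png')
a=c['pixels'][:,:,::-1][130:230,180:300]; cv2.imwrite('pics/z6.png',cv2.resize(a,None,fx=5,fy=5,interpolation=cv2.INTER_CUBIC))
```

```text
t 9.15 tcp [ 0.4798 -0.2547  0.0633] jaw 69.4 tilt 0.04 q6 -0.28 gap 0.0335 F [ 0.5  0.4 -1.3]
-> shift cm [ 0.07 -0.01  0.4 ] yaw -0.0 alts 180.0
```

View pics/w6.png

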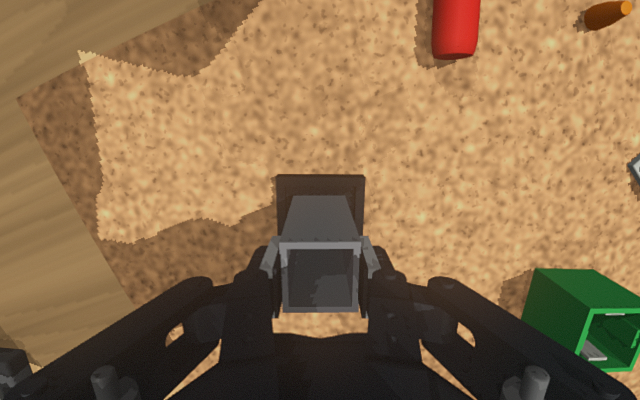

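View pics/z6.png

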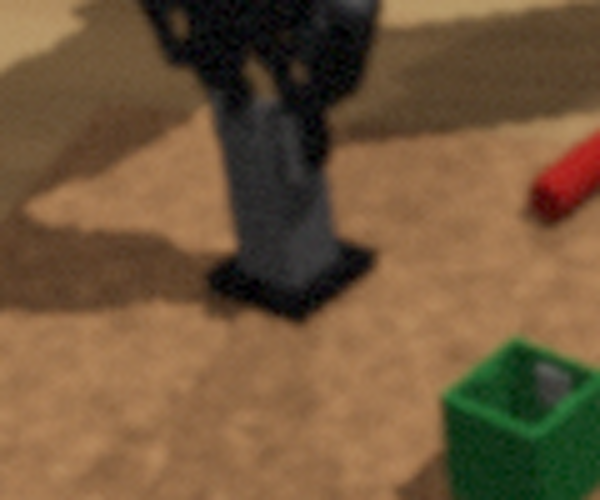

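The tub sits inside the tray outline, and I estimate it's about 4 mm above the floor. Lowering gently.

>>> apply_moves:
  moves:
    - [[0, 0, 0.05], 0, 0.3]
    - [[0, 0, 0.1], 0, 0.3]
    - [[0, 0, 0.15], 0, 0.3]
    - [[0, 0, 0.2], 0, 0.3]
    - [[0, 0, 0.25], 0, 0.3]
    - [[0, 0, 0.3], 0, 0.3]
    - [[0, 0, 0.35], 0, 0.3]
    - [[0, 0, 0.35], 0, 0.3]
    - [[0, 0, 0.35], 0, 0.3]
    - [[0, 0, 0.35], 0, 0.3]

```text
clock: 10.5
tcp_pos: [0.4796, -0.2545, 0.0596]
orientation: [0.0, 0.822, 0.569, 0.0]
wrist_force: [-0.6, 1.0, 0.6]
finger_gap: 0.0333
```

>>> apply_moves:
  moves:
    - [[0, 0, 0.05], 0, 0.3]
    - [[0, 0, 0.05], 0, 0.3]
    - [[0, 0, 0.1], 0, 0.3]
    - [[0, 0, 0.1], 0, 0.3]
    - [[0, 0, 0.1], 0, 0.3]
    - [[0, 0, 0.1], 0, 0.3]
    - [[0, 0, 0.1], 0, 0.3]
    - [[0, 0, 0.1], 0, 0.3]
    - [[0, 0, 0.1], 0, 0.3]
    - [[0, 0, 0.1], 0, 0.3]

```text
clock: 11.75
tcp_pos: [0.4798, -0.2546, 0.0593]
orientation: [0.0, 0.822, 0.569, 0.0]
wrist_force: [-1.4, 1.7, 6.2]
finger_gap: 0.0328
```

There's contact with the floor (6 N). Releasing, then straight up.

>>> apply_moves:
  moves:
    - [[0, 0, 0.05], 0, 0.42]
    - [[0, 0, 0.05], 0, 0.46]
    - [[0, 0, 0.05], 0, 0.55]
    - [[0, 0, 0.05], 0, 0.7]
    - [[0, 0, 0], 0, 0.8]
    - [[0, 0, -1], 0, 0.8]
    - [[0, 0, -3], 0, 0.8]
    - [[0, 0, -7], 0, 0.8]
    - [[0, 0, -11], 0, 0.8]
    - [[0, 0, -14], 0, 0.8]

```text
clock: 13.0
tcp_pos: [0.4801, -0.2548, 0.2013]
orientation: [0.001, 0.822, 0.569, 0.0]
wrist_force: [0.3, -0.1, -0.6]
finger_gap: 0.0681
```

Run:
```python
from plan import *
plan(.5471,.0275,.15,113.5)
c=get('wrist');save(c,'w7.png')
```

```text
t 13.0 tcp [ 0.4801 -0.2548  0.2013] jaw 69.4 tilt 0.15 q6 -0.28 gap 0.0681 F [ 0.3 -0.1 -0.6]
-> shift cm [28.78 -3.69  5.11] yaw -44.1 alts 135.9
```

View pics/w7.png

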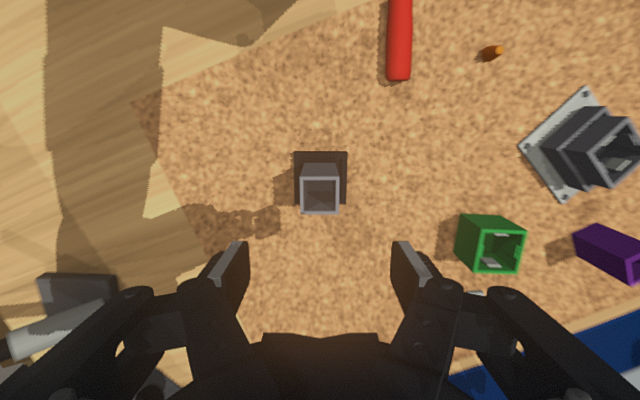

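The small tub stands upright in its tray at (320,190). Back to the nest.

>>> apply_moves:
  moves:
    - [[2, -0.3, 0], -3, 0.9]
    - [[6, -0.8, 0], -9, 0.95]
    - [[11, -1.4, 0.5], -17, 0.95]
    - [[16, -2, 1], -25, 0.95]
    - [[20.5, -2.6, 2], -32, 0.95]
    - [[24.5, -3.1, 3], -38, 0.95]
    - [[27.2, -3.5, 4], -42, 0.95]
    - [[28.5, -3.65, 4.8], -44, 0.95]
    - [[28.8, -3.7, 5.1], -44.1, 0.95]
    - [[28.8, -3.7, 5.1], -44.1, 0.95]

```text
clock: 14.3
tcp_pos: [0.5461, 0.0277, 0.1473]
orientation: [-0.0, 0.549, 0.836, -0.0]
wrist_force: [-0.3, -0.6, -0.2]
finger_gap: 0.0811
```

Run:
```python
from plan import *
plan(.5471,.0275,.039,113.5)
c=get('wrist');save(c,'w8.png')
```

```text
t 14.3 tcp [0.5461 0.0277 0.1473] jaw 113.4 tilt 0.04 q6 -0.5 gap 0.0811 F [-0.3 -0.6 -0.2]
-> shift cm [-0.06  0.09 10.83] yaw -0.1 alts 179.9
```

View pics/w8.png

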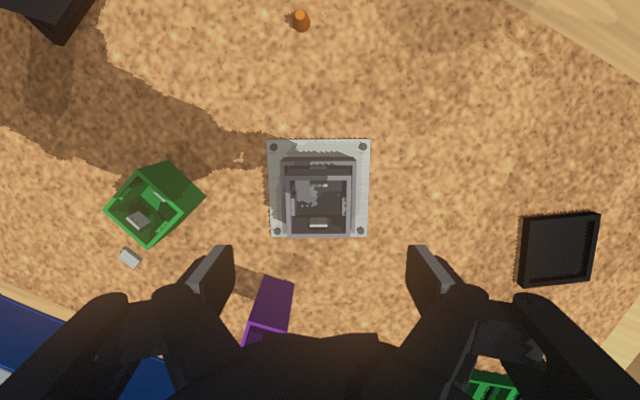

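>>> apply_moves:
  moves:
    - [[0, 0.1, 1.5], 0, 0.95]
    - [[0, 0.1, 3.5], 0, 0.95]
    - [[0, 0.1, 5.5], 0, 0.95]
    - [[0, 0.1, 7.3], 0, 0.95]
    - [[0, 0.1, 8.8], 0, 0.95]
    - [[0, 0.1, 9.8], 0, 0.95]
    - [[0, 0.1, 10.4], 0, 0.95]
    - [[0, 0.1, 10.75], 0, 0.95]
    - [[0, 0.1, 10.75], 0, 0.95]
    - [[0, 0.1, 10.75], 0, 0.95]

```text
clock: 15.6
tcp_pos: [0.5478, 0.0285, 0.0405]
orientation: [0.0, 0.549, 0.836, 0.0]
wrist_force: [-0.1, -0.7, 0.0]
finger_gap: 0.0813
```

Run:
```python
from plan import *
plan(.5471,.0275,.039,113.5)
c=get('wrist');save(c,'w9.png')
```

```text
t 15.6 tcp [0.5478 0.0285 0.0405] jaw 113.5 tilt 0.05 q6 -0.5 gap 0.0813 F [-0.1 -0.7  0. ]
-> shift cm [-0.07 -0.1   0.15] yaw -0.0 alts 180.0
```

View pics/w9.png

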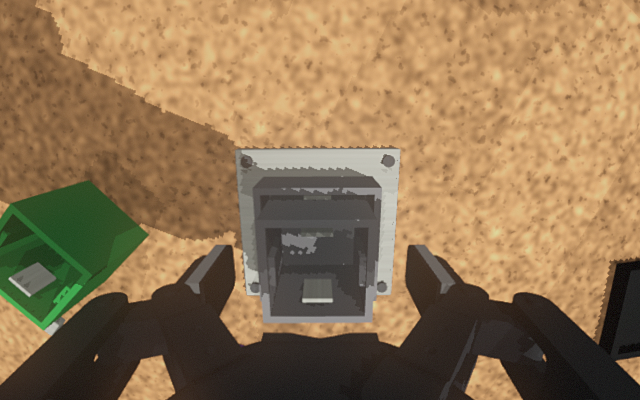

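The middle tub (262–374 px) is centred between the fingers. Closing.

>>> apply_moves:
  moves:
    - [[-0.05, -0.05, 0.1], 0, 0.8]
    - [[-0.05, -0.05, 0.1], 0, 0.68]
    - [[-0.05, -0.05, 0.1], 0, 0.6]
    - [[-0.05, -0.05, 0.1], 0, 0.5]
    - [[-0.05, -0.05, 0.1], 0, 0.45]
    - [[-0.05, -0.05, 0.1], 0, 0.45]
    - [[-0.05, -0.05, 0.1], 0, 0.45]
    - [[-0.05, -0.05, 0.1], 0, 0.45]
    - [[-0.05, -0.05, 0.1], 0, 0.45]
    - [[-0.05, -0.05, 0.1], 0, 0.45]
  squeeze: 75

```text
clock: 16.9
tcp_pos: [0.5477, 0.0272, 0.0397]
orientation: [0.001, 0.549, 0.836, -0.0]
wrist_force: [-0.8, -4.3, 5.9]
finger_gap: 0.0484
```

Run:
```python
from plan import *
plan(.5471,.0275,.039,113.5)
c=get('wrist');save(c,'w10.png')
```

```text
t 16.9 tcp [0.5477 0.0272 0.0397] jaw 113.4 tilt 0.1 q6 -0.51 gap 0.0484 F [-0.8 -4.3  5.9]
-> shift cm [ 0.05 -0.04  0.07] yaw -0.1 alts 179.9
```

View pics/w10.png

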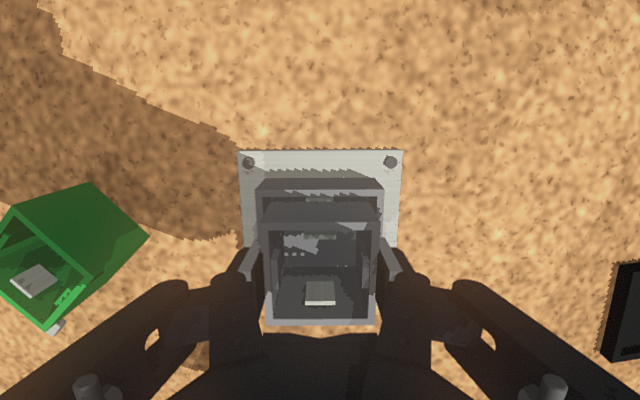

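>>> apply_moves:
  moves:
    - [[0, 0, -0.4], 0, 0.45]
    - [[0, 0, -0.9], 0, 0.45]
    - [[0, 0, -1.5], 0, 0.45]
    - [[0, 0, -2.2], 0, 0.45]
    - [[0, 0, -3], 0, 0.45]
    - [[0, 0, -4], 0, 0.45]
    - [[0, 0, -5.5], 0, 0.45]
    - [[0, 0, -7.5], 0, 0.45]
    - [[0, 0, -9.5], 0, 0.45]
    - [[0, 0, -11], 0, 0.45]

```text
clock: 18.2
tcp_pos: [0.5478, 0.0279, 0.1513]
orientation: [0.001, 0.549, 0.836, 0.001]
wrist_force: [0.7, -0.7, -0.5]
finger_gap: 0.0487
```

Run:
```python
from plan import *
plan(.507,.279,.16,119.2)
c=get('wrist');save(c,'w11.png')
```

```text
t 18.2 tcp [0.5478 0.0279 0.1513] jaw 113.5 tilt 0.14 q6 -0.51 gap 0.0487 F [ 0.7 -0.7 -0.5]
-> shift cm [24.66  6.26 -0.88] yaw -5.7 alts 174.3
```

View pics/w11.png

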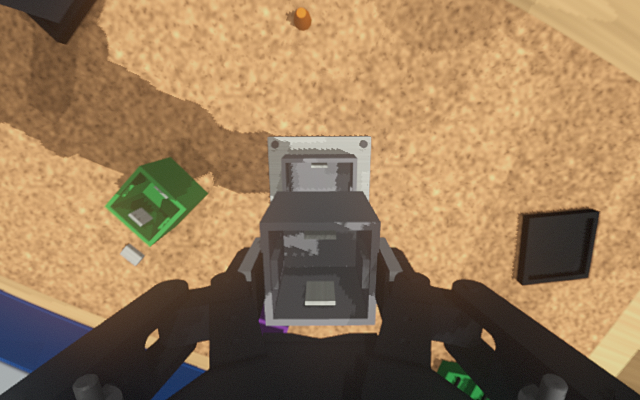

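The middle tub is out, and the empty largest tub stays fixed. Moving to the larger tray.

>>> apply_moves:
  moves:
    - [[1.5, 0.4, -1], -0.5, 0.45]
    - [[5, 1.3, -2], -1, 0.45]
    - [[9.5, 2.4, -3], -2, 0.45]
    - [[14, 3.6, -3], -3, 0.45]
    - [[18.5, 4.7, -3], -4, 0.45]
    - [[22, 5.6, -3], -5, 0.45]
    - [[24, 6.1, -3], -5.7, 0.45]
    - [[24.7, 6.3, -3], -5.7, 0.45]
    - [[24.7, 6.3, -3], -5.7, 0.45]
    - [[24.7, 6.3, -3], -5.7, 0.45]

```text
clock: 19.5
tcp_pos: [0.5068, 0.2784, 0.179]
orientation: [0.0, 0.507, 0.862, -0.0]
wrist_force: [0.5, -0.5, 0.4]
finger_gap: 0.0487
```

Run:
```python
from plan import *
plan(.507,.279,.036,119.2)
c=get('wrist');save(c,'w12.png')
im=c['pixels'][:,:,::-1]
cv2.imwrite('pics/z12.png',cv2.resize(im[140:230,265:375],None,fx=7,fy=6.5,interpolation=cv2.INTER_CUBIC))
```

```text
t 19.5 tcp [0.5068 0.2784 0.179 ] jaw 119.1 tilt 0.02 q6 -0.14 gap 0.0487 F [ 0.5 -0.5  0.4]
-> shift cm [ 0.04  0.04 14.3 ] yaw -0.1 alts 179.9
```

View pics/w12.png

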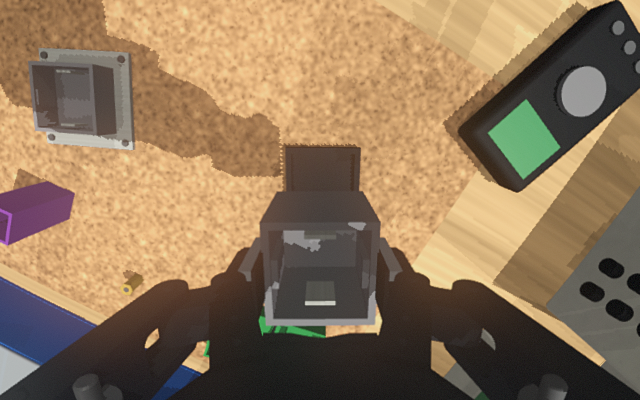

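View pics/z12.png

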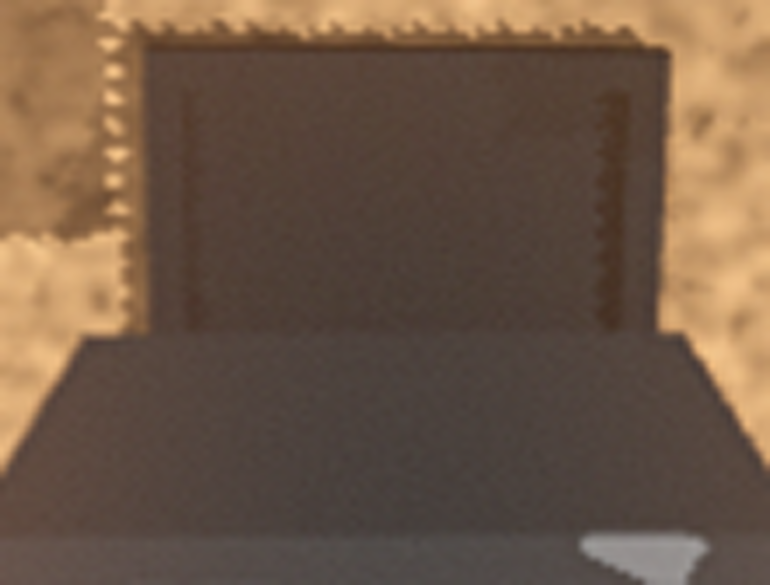

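Run:
```python
from plan import *
c=load('w12.png')
f=lambda l:[(265+(x+.5)/7-.5,140+(y+.5)/6.5-.5) for x,y in l]
P=ray(c,f([(146,49),(668,51),(660,330),(150,330)]),.012)[:,:2]
d=P[1]-P[0];L=np.linalg.norm(d);d/=L;n=np.array([d[1],-d[0]])
print(P.round(4),L,np.degrees(np.arctan2(d[1],d[0])))
for a,b in((0,3),(1,2)):
    e=P[b]-P[a];print(np.degrees(np.arctan2(e[1],e[0]))+90)
m=(P[0]+P[1])/2;ctr=m+n*.038;print(ctr)
lat=((P[0]+P[1])/2@d+(P[2]+P[3])/2@d)/2; print('lat mm',(lat-np.array([.5068,.2784])@d)*1e3,'fwd mm',(ctr-[.5068,.2784])@n*1e3)
```

```text
[[0.4914 0.2311]
 [0.4553 0.2968]
 [0.4939 0.3186]
 [0.5308 0.2523]] 0.07494019383041949 118.88027033398158
118.2519641870774
119.45814589225515
[0.50662183 0.28231289]
lat mm 3.501704510739362 fwd mm 1.7338450710436124
```

The tray reads about 3 mm to the side and 1.5 mm forward of the tub's position, so I'll correct that during the descent.

>>> apply_moves:
  moves:
    - [[0.1, 0.05, 1.5], 0, 0.45]
    - [[0.3, 0.1, 4], 0, 0.45]
    - [[0.3, 0.1, 7], 0, 0.45]
    - [[0.3, 0.1, 9.5], 0, 0.45]
    - [[0.3, 0.1, 11.5], 0, 0.45]
    - [[0.3, 0.1, 12.6], 0, 0.45]
    - [[0.3, 0.1, 13.2], 0, 0.45]
    - [[0.3, 0.1, 13.6], 0, 0.45]
    - [[0.3, 0.1, 13.8], 0, 0.45]
    - [[0.3, 0.1, 13.8], 0, 0.45]

```text
clock: 20.8
tcp_pos: [0.5062, 0.2828, 0.0414]
orientation: [0.0, 0.506, 0.862, 0.0]
wrist_force: [0.3, -0.3, -0.3]
finger_gap: 0.0486
```

Run:
```python
from plan import *
plan(.5066,.282,.0358,119.0)
c=get('wrist');save(c,'w13.png')
```

```text
t 20.8 tcp [0.5062 0.2828 0.0414] jaw 119.2 tilt 0.04 q6 -0.14 gap 0.0486 F [ 0.3 -0.3 -0.3]
-> shift cm [-0.08 -0.01  0.56] yaw 0.2 alts -179.8
```

View pics/w13.png

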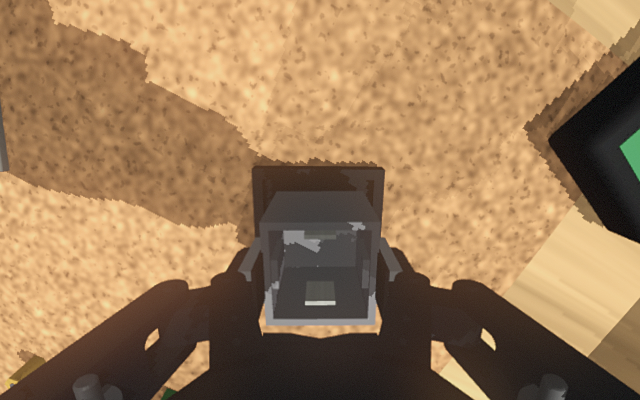

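The tray (252–384 px) and the tub (262–378 px) now share a centre. Lowering to contact.

>>> apply_moves:
  moves:
    - [[0, 0, 0.1], 0, 0.45]
    - [[0, 0, 0.2], 0, 0.45]
    - [[0, 0, 0.3], 0, 0.45]
    - [[0, 0, 0.4], 0, 0.45]
    - [[0, 0, 0.45], 0, 0.45]
    - [[0, 0, 0.5], 0, 0.45]
    - [[0, 0, 0.55], 0, 0.45]
    - [[0, 0, 0.55], 0, 0.45]
    - [[0, 0, 0.55], 0, 0.45]
    - [[0, 0, 0.55], 0, 0.45]

```text
clock: 22.1
tcp_pos: [0.506, 0.2826, 0.0362]
orientation: [0.0, 0.506, 0.862, 0.0]
wrist_force: [-1.8, -0.9, 5.4]
finger_gap: 0.0486
```

Contact at 5 N, at the expected height. Releasing.

>>> apply_moves:
  moves:
    - [[0, 0, 0], 0, 0.6]
    - [[0, 0, 0], 0, 0.65]
    - [[0, 0, 0], 0, 0.72]
    - [[0, 0, 0], 0, 0.85]
    - [[0, 0, 0], 0, 0.95]
    - [[0, 0, -1], 0, 0.95]
    - [[0, 0, -3], 0, 0.95]
    - [[0, 0, -7], 0, 0.95]
    - [[0, 0, -12], 0, 0.95]
    - [[0, 0, -16], 0, 0.95]

```text
clock: 23.35
tcp_pos: [0.5063, 0.2827, 0.1985]
orientation: [0.001, 0.506, 0.862, 0.001]
wrist_force: [0.1, 0.4, -0.3]
finger_gap: 0.0814
```

Run:
```python
from plan import *
plan(.507,.279,.2,119.2)
for n in('wrist','top','scene'):
    c=get(n);save(c,n+'_end.png')
w=cv2.imread('pics/top_end.png');s=cv2.imread('pics/scene_end.png')
cv2.imwrite('pics/zs.png',cv2.resize(s[120:300,130:570],None,fx=1.8,fy=1.8))
```

```text
t 23.35 tcp [0.5063 0.2827 0.1985] jaw 119.2 tilt 0.14 q6 -0.14 gap 0.0814 F [ 0.1  0.4 -0.3]
-> shift cm [-0.36 -0.12 -0.15] yaw -0.0 alts 180.0
```

View pics/wrist_end.png

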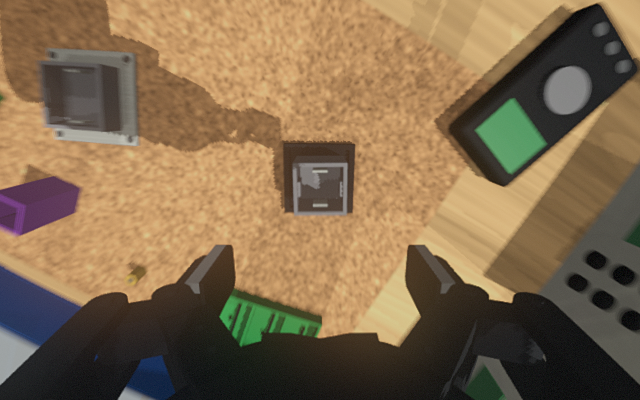

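View pics/top_end.png

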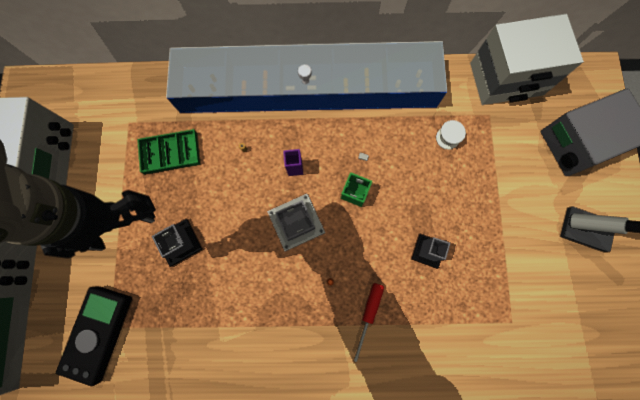

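View pics/zs.png

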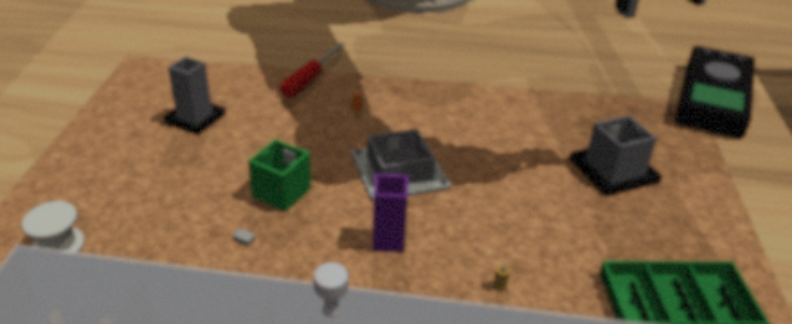

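Both tubs stand upright in their trays, and the cap, spacer, can and spool look unmoved. One still call, then hand in.

>>> apply_moves:
  moves:
    - [[0, 0, 0], 0, 0.95]
    - [[0, 0, 0], 0, 0.95]
    - [[0, 0, 0], 0, 0.95]
    - [[0, 0, 0], 0, 0.95]
    - [[0, 0, 0], 0, 0.95]
    - [[0, 0, 0], 0, 0.95]
    - [[0, 0, 0], 0, 0.95]
    - [[0, 0, 0], 0, 0.95]
    - [[0, 0, 0], 0, 0.95]
    - [[0, 0, 0], 0, 0.95]

```text
clock: 24.75
tcp_pos: [0.506, 0.2826, 0.1956]
orientation: [0.0, 0.506, 0.862, 0.0]
wrist_force: [0.5, -0.5, 0.4]
finger_gap: 0.0811
```

Run:
```python
from plan import *
a=load('top0.png')['pixels'].astype(int);c=get('top');b=c['pixels'].astype(int)
for n,(u,v) in dict(cap=(331,282),hex=(243,148),can=(363,157),spool=(452,134)).items():
    A=a[v-14:v+14,u-14:u+14].sum(2).astype(np.float32);B=b[v-14:v+14,u-14:u+14].sum(2).astype(np.float32)
    print(n,np.round(cv2.phaseCorrelate(A,B)[0],2))
print(env.hand_in())
```

```text
cap [-0.63  0.13]
hex [-0.07  0.03]
can [ 0.01 -0.01]
spool [-0.03  0.01]
the job is handed in; nothing more can be done
None
```

I pulled the small tub straight up first and stood it in the smaller tray on the right. I then pulled the middle tub and stood it in the larger tray on the left. Each was lowered to about 5–6 N of floor contact before release, and I handed in at about 25 s of the 51 s allowed.

- **Tubs:** The last wrist, top and scene pictures show both tubs upright inside their trays, with the gripper clear and open. The largest tub is still on its plate.
- **Loose things:** A comparison of the first and last top pictures shows the spacer, can and spool shifted by less than 0.1 px. The probe cap read 0.6 px (roughly 1.3 mm). I put that down to the arm's shadow now falling on it, since the arm never came near the cap.
- **Disagreement:** My readings of the larger tray's position differed by up to about 4.5 mm between views. I trusted the last wrist view and shifted the tub about 3 mm to centre it. The next picture showed tub and tray centred together.

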